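# Lock the open wing fastener on a control box cover

## Task

The cover of the grey control box lying on the workbench is held by two quarter-turn wing fasteners, and one of them has been left open, its wing standing across the box instead of along the box's long side. Turn that one clockwise, seen from above, until it drops into its locked detent, leave the other one locked, and let go.

Things in the scene. Friction and masses are not known exactly. Their poses are not given: they have to be found in the camera images.
- latch_a_grip (a point): Wing fastener A: point on its vertical turning axis, 10 mm below the wing's top, 30 mm above the cover (cover 120 mm above the bench). Wing: upright dark steel bar 46 mm long, 10 thick, 28 tall, over a hub (13 mm radius, base 6 mm above the cover) and a fixed steel foot disc (36 mm radius, 6 thick). Its x runs along the wing's length and turns with it, y through the thickness, z up.
- latch_a (a joint): Turn of A, rad: 0 open, wing across the box; grows clockwise seen from above; 1.571 locked, wing along the box's long side, firm stop. Starts at 0 to 0.3. Turns stiffly (0.12 N m), stays where left; over about the last 0.25 rad a sprung pin pulls it into the detent. The 9 mm pin, under 22 mm high, sits on an arm under the wing's -x end, 29 mm off the axis; it drops 5 mm into a black hole.
- latch_b_grip (a point): Wing fastener B, same make, point and axes as A, 220 mm from A; which is left or right varies. Both stand near the cover's long edge facing the robot, a low round black vent plug (10 mm high) half-way between. The box is fixed, 240 x 340 mm, yawed up to 0.35 rad. A tape roll and a small carton, both under 25 mm high, lie farther back on the cover. A loose spare fastener lies on the bench.
- latch_b (a joint): Turn of B, rad, same meaning as A. It starts locked (1.571) and must stay so.

How it is judged:
At the end, for the whole second after the job is handed in: Both wing fasteners are locked: each has turned to within 5 degrees of its stop at 1.571 rad (in the detent the wing lies along the box's long side) (value of joint each of latch_a, latch_b above 1.48 rad); the robot touches nothing.
It fails at once if the fastener that was already locked is turned out of its detent by more than 15 degrees (value of joint latch_b below 1.3 rad).
It also fails if it takes over 29 s, if anything falls off the work surface, if the arm or the gripper's body presses on something with over 40 N, if the wrist force passes 120 N, or if a joint passes its speed limit or range.

## Robot

A 7-joint arm with a two-finger parallel gripper is mounted at the origin on the work surface. World frame = base frame: x ahead of the robot, y to its left, z up, the work surface at z = 0. Lengths are in m, angles in rad, forces in N, time in s.
With the tool pointing down it reaches from about 0.4 to 0.85 m from the base axis. Payload 10.4 kg.
Tool frame: the origin (TCP) lies midway between the tips of the shut fingers; the grasp point (between the pads) lies 19 mm behind it (r.tcp_to_grasp is the z of the grasp point in the tool frame, in m); z points along the fingers, x is the direction in which the jaws open and shut, and the axes are right-handed (so a half turn about z gives the same grasp; the last joint's range is limited). The gripper opens to 87 mm and grips with 3 to 60 N. Pads are 19 mm wide; open, the fingers measure 117 mm over their backs; the gripper's body (75 mm by 190 mm) begins 51 mm behind the grasp point.
Start: joints at [1.198, 0.332, -0.065, 1.46, 0.022, 1.35, -0.088], TCP at [0.214, -0.587, 0.223] pointing down, gripper open.
Joint ranges: [-2.6, 2.6], [-0.5, 2.12], [-1.47, 1.34], [0.16, 2.42], [-1.27, 4.41], [0.06, 2.06], [-2.6, 2.6]. Speed limits (rad/s): [2.22, 2.22, 2.79, 2.79, 3.14, 3.14, 3.14].

## Interface

Orientations are given as a unit quaternion [x, y, z, w].
In Python, from bench import r, camera, close_job gives the robot as it stands. The module is installed in compiled form; this text tells all that it offers.
- The arm moves only by the shell command python3 -m crank 'ROWS' [FORCE]. ROWS is JSON, a list of rows, each an object of numbers: "x", "y", "z": the shift along the tool's x, y, z scaled (see below); "ax", "ay", "az": the turn, a rotation vector about the tool's x, y, z scaled (see below); "claw": the closure, from -1 (fully open) to 1 (shut), so that 0 is half open. A call has exactly 5 rows; each row is the pose to reach, as a shift and turn from the pose commanded when the call began, along the tool's axes at that moment; what a row does not reach only later rows make up. The controller multiplies each number of a shift by 1 m and each number of a turn by 2 rad. A row lasts 1/12 s, in which the tool goes at most 41.7 mm and 7.16 degrees, less where a joint would pass 70% of its speed; a pose out of reach is approached as far as the arm can. A call with a number of a shift or a turn outside -1 to 1 is refused whole. A call with a gripper value outside its range is refused whole. The fingers move at their own pace and stop on an object; FORCE is the grip in N (left out, the last holds). Time passes only in rows, so rows that repeat a pose let the fingers close, or fill a call up. It gives the time, the measured TCP pose, the force and the opening at its end, in the units of the state.
- r.read_state(): the state, without advancing time (a new reading comes with each control period).
- camera(name): name is "side" or "top" or "wrist"; returns a dict with "color" (420x560x3 uint8, blue, green, red), "fx", "fy", "cx", "cy" (pixels), "D" ([k1, k2, p1, p2, k3] as OpenCV has them; the pictures are not rectified), "eye" and "orientation" of the camera in the world. Camera axes: x right, y down, z forward; pixel columns grow to the right and rows downward; lengths in m; the calibration is good to about 2 mm. A picture is of the moment at which its call begins. There is no depth.
- close_job(): hands the job in, once; it reports no verdict.
The state is a dict: "time": time; "joint_positions": joint angles; "joint_vel": joint speeds; "joint_torque": joint torques, N m; "ee_pos": TCP position; "eef_rot": TCP orientation; "ft_force": force on the tool from outside, world axes, zero at the start; "torque": the same for the moment, N m; "width": finger opening in m.
Only numpy, scipy, OpenCV 4.12 (cv2) and the standard library are available. Lean on these libraries where they do the work, as an engineer would, in place of code of your own. Each camera call takes 0.05 s, during which the arm holds its last target. There are 200 camera calls.

## Working session

There is one attempt and no reset: what is moved stays moved. The work goes in short steps, Python scripts to look and compute and a shell command to move; the robot and the scene stay as the last step left them, time stands still between calls to the robot, and variables do not carry over. Pictures are saved under pics/ and viewed, about 8 in all and at most 12, crops included, and the job is handed in when it is done.

```bash
mkdir -p pics
cat > h.py <<'E'
import numpy as np, cv2
from scipy.spatial.transform import Rotation as R
from bench import r, camera
def snap(n,f,crop=None,s=1):
    c=camera(n); im=c["color"]
    np.save('pics/'+f+'.npy',{k:v for k,v in c.items() if k!='color'},allow_pickle=True)
    cv2.imwrite('pics/'+f+'_raw.png',im)
    if crop: x0,y0,x1,y1=crop; im=im[y0:y1,x0:x1]
    cv2.imwrite('pics/'+f+'.png',cv2.resize(im,None,fx=s,fy=s,interpolation=cv2.INTER_CUBIC)); return c
def load(f): return np.load('pics/'+f+'.npy',allow_pickle=True).item()
def ray(c,px,z):
    K=np.array([[c['fx'],0,c['cx']],[0,c['fy'],c['cy']],[0,0,1.]])
    u=cv2.undistortPoints(np.array([[px]],float),K,np.array(c['D'],float))[0,0]
    d=R.from_quat(c['orientation']).apply([u[0],u[1],1.]); e=np.array(c['eye'])
    return e+d*(z-e[2])/d[2]
E
python3 - <<'E'
from h import *
for n in("top","wrist"):
    c=snap(n,n+'0',s=1.4); print(n,c['eye'],c['orientation'],c['fx'])
print({k:np.round(v,3) for k,v in r.read_state().items()}, r.tcp_to_grasp)
E
```

```text
top [0.40800793 0.05530727 0.83404811] [-0.60049731  0.79206071 -0.08652433  0.06750081] 466.20987641713475
wrist [ 0.2865558  -0.56090725  0.38489829] [ 0.81090898 -0.56763089 -0.0816006   0.11646092] 325.1885920816763
{'time': np.float64(0.1), 'joint_positions': array([ 1.198,  0.333, -0.065,  1.461,  0.022,  1.35 , -0.089]), 'joint_vel': array([-0.001, -0.001,  0.   , -0.002,  0.001, -0.   , -0.   ]), 'joint_torque': array([ 1.0000e-03, -6.2454e+01,  2.4000e-02, -3.9072e+01, -6.1000e-02,
        3.7000e-02,  0.0000e+00]), 'ee_pos': array([ 0.214, -0.587,  0.222]), 'eef_rot': array([ 0.819, -0.573, -0.001, -0.   ]), 'ft_force': array([-0.603, -0.155,  0.114]), 'torque': array([ 0.036, -0.04 ,  0.04 ]), 'width': np.float64(0.087)} -0.0187
```

View pics/top0.png

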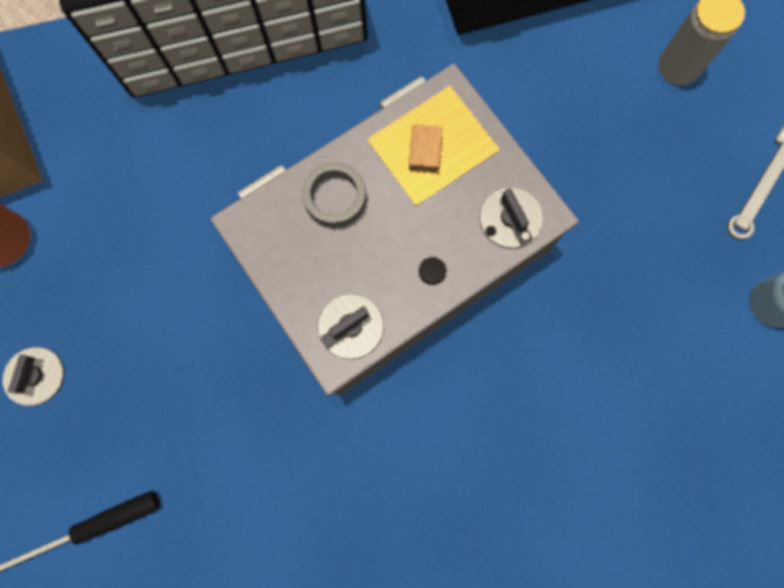

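The top view shows the box with the left fastener locked along the long side, disc centre (351,326). The right one, A, is open, with disc centre (511,217), hole (490,231) and pin (525,237). The spare is at far left. Next, a closer crop of A.

Run:
```python
from h import *
im=cv2.imread('pics/top0_raw.png')[125:185,330:400]
cv2.imwrite('pics/ca.png',cv2.resize(im,None,fx=8,fy=8,interpolation=cv2.INTER_CUBIC))
c=load('top0')
for n,p,z in [('A',(511,217),.126),('B',(351,326),.126),('plug',(432,270),.13),('hole',(490,231),.126),('pin',(525,237),.14),('c1',(334,393),.12),('c2',(578,221),.12),('c3',(455,66),.12),('c4',(212,218),.12)]:
    print(n,ray(c,np.array(p)/1.4,z).round(4))
```

```text
A [ 0.6058 -0.1313  0.126 ]
B [0.5337 0.0757 0.126 ]
plug [ 0.5696 -0.0271  0.13  ]
hole [ 0.5964 -0.1035  0.126 ]
pin [ 0.5756 -0.1354  0.14  ]
c1 [0.469  0.1121 0.12  ]
c2 [ 0.5821 -0.2046  0.12  ]
c3 [ 0.8074 -0.1258  0.12  ]
c4 [0.6987 0.1969 0.12  ]
```

View pics/ca.png

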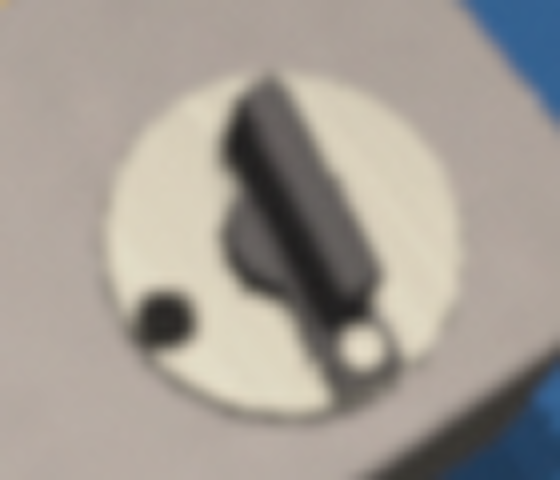

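Run:
```python
from h import *
c=load('top0'); o=np.array([330,125])
f=lambda p,z: ray(c,o+np.array(p)/8,z)
A=f((282,240),.126);pin=f((362,347),.141);h=f((165,318),.126)
an=lambda v:np.degrees(np.arctan2(v[1],v[0]))
print(A,an(h-A),np.linalg.norm((h-A)[:2]),an(pin-A),np.linalg.norm((pin-A)[:2]))
w0,w1=f((258,88),.16),f((365,287),.16); print('wing',w0,w1,(w0+w1)/2,an(w0-w1),np.linalg.norm(w0-w1))
for n,p,z in [('cup',(775,305),0),('bottle base',(683,70),0),('bottletop',(720,12),.15)]:
    print(n,ray(c,np.array(p)/1.4,z).round(3))
snap('side','side0',s=1.4)
```

```text
[ 0.60569375 -0.1317013   0.126     ] 108.63028202372084 0.028643700651980502 -171.686374149695 0.029376427108229086
wing [ 0.62645812 -0.12757647  0.16      ] [ 0.58308196 -0.13489171  0.16      ] [ 0.60477004 -0.13123409  0.16      ] 9.572667393356543 0.043988677194242216
cup [ 0.437 -0.45   0.   ]
bottle base [ 0.78  -0.457  0.   ]
bottletop [ 0.77  -0.431  0.15 ]
```

View pics/side0.png

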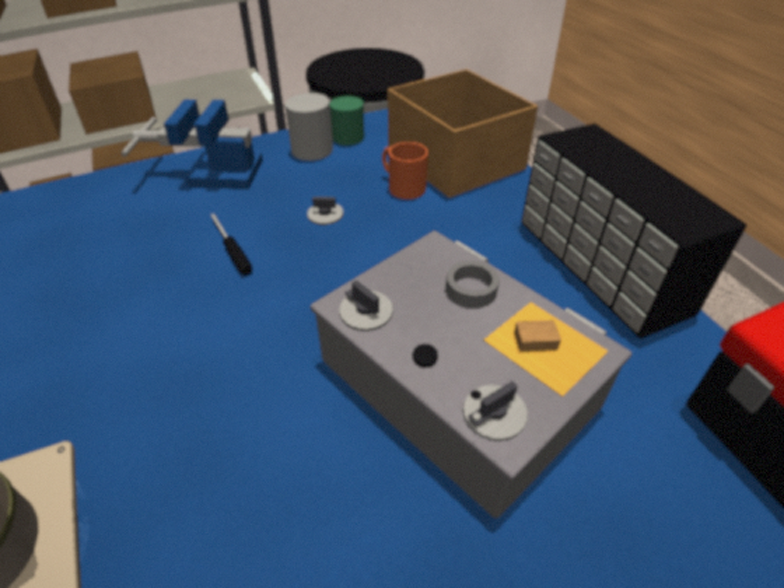

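The side view shows nothing tall near the path once I raise the tool about 10 cm. A's pin arm is on the robot side with the hole toward the plug. From the measurements, A is at (0.605,-0.131) and its wing x is at about +9°. It needs about 80° clockwise.

```bash
cat > go.py <<'E'
import sys; from h import *
# remaining shift/turn to goal x y z toolx_angle_deg, in tool axes and row units
g=[float(v) for v in sys.argv[1:5]]; s=r.read_state(); T=R.from_quat(s['eef_rot']); a=np.radians(g[3])
X=np.array([np.cos(a),np.sin(a),0]); Z=np.array([0,0,-1.]); G=R.from_matrix(np.c_[X,np.cross(Z,X),Z])
print('shift',T.inv().apply(np.array(g[:3])-s['ee_pos']).round(4),'turn',((T.inv()*G).as_rotvec()/2).round(4))
print('t',s['time'],'pos',s['ee_pos'].round(4),'ang',np.degrees(np.arctan2(*T.as_matrix()[1::-1,0])).round(2),'F',s['ft_force'].round(1),'M',s['torque'].round(2),'w',s['width'].round(4),'q',s['joint_positions'].round(2))
E
python3 -m crank '[{"x":-0.09,"y":-0.17,"z":-0.1,"az":-0.3},{"x":-0.09,"y":-0.17,"z":-0.1,"az":-0.3},{"x":-0.09,"y":-0.17,"z":-0.1,"az":-0.3},{"x":-0.09,"y":-0.17,"z":-0.1,"az":-0.3},{"x":-0.09,"y":-0.17,"z":-0.1,"az":-0.3}]' 30; python3 go.py .605 -.131 .26 98.5
```

```text
shift [-0.2943 -0.5235 -0.0378] turn [-7.00e-04  1.00e-04 -1.47e+00]schema error: expected keys x, y, z, ax, ay, az, claw
Traceback (most recent call last):
  File "go.py", line 6, in <module>
    print('t',s['time'],'pos',s['ee_pos'].round(4),'ang',np.degrees(np.arctan2(*T.as_matrix()[1::-1,0])).round(2),'F',s['ft_force'].round(1),'M',s['torque'].round(2),'w',s['width'].round(4),'q',s['joint_positions'].round(2))
                                                                                                                                                                          ^^^^^^^^^^^^^^^^
AttributeError: 'float' object has no attribute 'round'
```

All keys are needed.

```bash
sed -i "s/s\['width'\].round(4)/round(float(s['width']),4)/" go.py
python3 -m crank '[{"x":-0.09,"y":-0.17,"z":-0.1,"ax":0,"ay":0,"az":-0.3,"claw":-1},{"x":-0.09,"y":-0.17,"z":-0.1,"ax":0,"ay":0,"az":-0.3,"claw":-1},{"x":-0.09,"y":-0.17,"z":-0.1,"ax":0,"ay":0,"az":-0.3,"claw":-1},{"x":-0.09,"y":-0.17,"z":-0.1,"ax":0,"ay":0,"az":-0.3,"claw":-1},{"x":-0.09,"y":-0.17,"z":-0.1,"ax":0,"ay":0,"az":-0.3,"claw":-1}]' 30; python3 go.py .605 -.131 .26 98.5
```

```text
time: 0.57
ee_pos: [0.3388, -0.4483, 0.3194]
eef_rot: [0.953, -0.302, -0.0, 0.0]
ft_force: [0.6, -0.9, -1.0]
width: 0.087
shift [ 0.0346 -0.4127  0.0594] turn [-1.0000e-04  1.0000e-04 -1.1668e+00]
t 0.5667 pos [ 0.3388 -0.4483  0.3194] ang -35.21 F [ 0.6 -0.9 -1. ] M [-0.09 -0.08  0.06] w 0.087 q [ 1.05  0.17 -0.24  1.46  0.04  1.51  0.2 ]
```

```bash
python3 -m crank '[{"x":0.02,"y":-0.2,"z":0,"ax":0,"ay":0,"az":-0.3,"claw":-1},{"x":0.02,"y":-0.2,"z":0,"ax":0,"ay":0,"az":-0.3,"claw":-1},{"x":0.02,"y":-0.2,"z":0,"ax":0,"ay":0,"az":-0.3,"claw":-1},{"x":0.02,"y":-0.2,"z":0,"ax":0,"ay":0,"az":-0.3,"claw":-1},{"x":0.02,"y":-0.2,"z":0,"ax":0,"ay":0,"az":-0.3,"claw":-1}]'; python3 go.py .605 -.131 .26 98.5
```

```text
time: 0.98
ee_pos: [0.4723, -0.2959, 0.3187]
eef_rot: [1.0, -0.006, 0.0, -0.0]
ft_force: [0.2, 0.5, -0.7]
width: 0.0871
shift [ 0.1306 -0.1665  0.0588] turn [ 0.000e+00 -3.000e-04 -8.659e-01]
t 0.9833 pos [ 0.4723 -0.2959  0.3187] ang -0.72 F [ 0.2  0.5 -0.7] M [-0.02 -0.1  -0.02] w 0.0871 q [ 0.85  0.18 -0.43  1.47  0.07  1.51  0.41]
```

```bash
python3 -m crank '[{"x":0.12,"y":-0.15,"z":0,"ax":0,"ay":0,"az":-0.3,"claw":-1},{"x":0.12,"y":-0.15,"z":0,"ax":0,"ay":0,"az":-0.3,"claw":-1},{"x":0.12,"y":-0.15,"z":0,"ax":0,"ay":0,"az":-0.3,"claw":-1},{"x":0.12,"y":-0.15,"z":0,"ax":0,"ay":0,"az":-0.3,"claw":-1},{"x":0.12,"y":-0.15,"z":0,"ax":0,"ay":0,"az":-0.3,"claw":-1}]'; python3 go.py .605 -.131 .26 98.5
```

```text
time: 1.4
ee_pos: [0.5956, -0.1468, 0.3183]
eef_rot: [0.957, 0.29, 0.0, -0.001]
ft_force: [0.5, -0.1, 0.1]
width: 0.087
shift [ 0.0165 -0.0078  0.0584] turn [-3.000e-04 -9.000e-04 -5.649e-01]
t 1.4 pos [ 0.5956 -0.1468  0.3183] ang 33.77 F [ 0.5 -0.1  0.1] M [ 0.01 -0.17  0.  ] w 0.087 q [ 0.62  0.33 -0.6   1.31  0.18  1.56  0.63]
```

```bash
python3 -m crank '[{"x":0.0165,"y":-0.008,"z":0.03,"ax":0,"ay":0,"az":-0.3,"claw":-1},{"x":0.0165,"y":-0.008,"z":0.03,"ax":0,"ay":0,"az":-0.3,"claw":-1},{"x":0.0165,"y":-0.008,"z":0.03,"ax":0,"ay":0,"az":-0.3,"claw":-1},{"x":0.0165,"y":-0.008,"z":0.03,"ax":0,"ay":0,"az":-0.3,"claw":-1},{"x":0.0165,"y":-0.008,"z":0.03,"ax":0,"ay":0,"az":-0.3,"claw":-1}]'; python3 go.py .605 -.131 .26 98.5
```

```text
time: 1.82
ee_pos: [0.6031, -0.1356, 0.2881]
eef_rot: [0.829, 0.559, -0.0, -0.0]
ft_force: [0.4, 0.2, 0.3]
width: 0.0871
shift [0.005  0.     0.0281] turn [-0.0004 -0.     -0.2667]
t 1.8167 pos [ 0.6031 -0.1356  0.2881] ang 67.94 F [0.4 0.2 0.3] M [ 0.03 -0.16 -0.03] w 0.0871 q [ 0.66  0.37 -0.69  1.35  0.23  1.51  1.18]
```

```bash
python3 -m crank '[{"x":0.003,"y":0,"z":0.03,"ax":0,"ay":0,"az":-0.265,"claw":-1},{"x":0.003,"y":0,"z":0.03,"ax":0,"ay":0,"az":-0.265,"claw":-1},{"x":0.003,"y":0,"z":0.03,"ax":0,"ay":0,"az":-0.265,"claw":-1},{"x":0.003,"y":0,"z":0.03,"ax":0,"ay":0,"az":-0.265,"claw":-1},{"x":0.003,"y":0,"z":0.03,"ax":0,"ay":0,"az":-0.265,"claw":-1}]'
python3 - <<'E'
from h import *
c=snap('wrist','w1',s=1.4); print(c['eye'],c['orientation'])
E
python3 go.py .605 -.131 .136 98.5
```

```text
time: 2.23
ee_pos: [0.6042, -0.1331, 0.2582]
eef_rot: [0.654, 0.757, -0.0, -0.0]
ft_force: [-1.0, 0.3, 0.9]
width: 0.0869
[ 0.52834972 -0.14454613  0.42134885] [0.6473582  0.74908517 0.10606644 0.09245906]
shift [0.0019 0.0012 0.1222] turn [-0.0003 -0.0002 -0.0026]
t 2.2833 pos [ 0.6042 -0.1331  0.2582] ang 98.2 F [-0.3  0.2 -0.2] M [ 0.15 -0.13 -0.05] w 0.0868 q [ 0.72  0.4  -0.77  1.39  0.28  1.46  1.67]
```

View pics/w1.png

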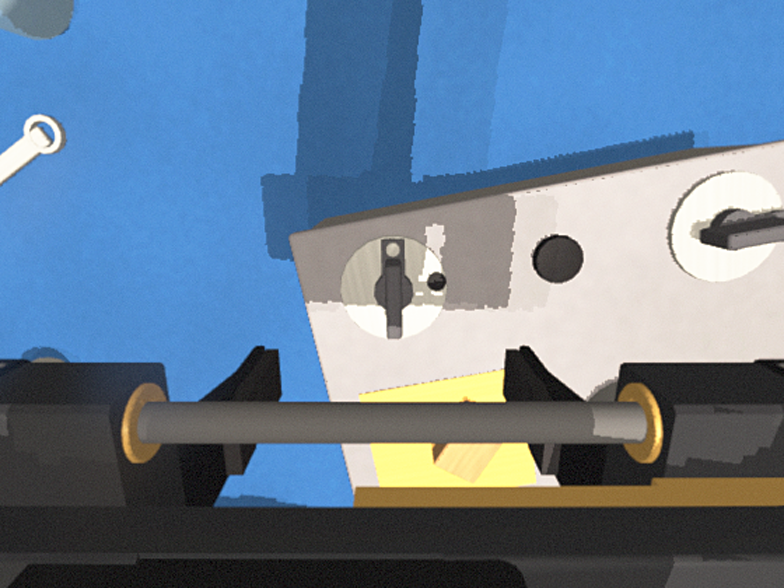

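The wrist view shows wing A nearly vertical in the image and centred between the jaws. The disc is at (393,288), the pin at (392,249), the wing's far end at (395,336) and the plug at (557,258).

Run:
```python
from h import *
c=load('w1'); f=lambda p,z: ray(c,np.array(p)/1.4,z)
A=f((393,287.5),.126);pin=f((392,249),.14);w=f((395,332),.16);h=f((436,281),.126)
an=lambda v:np.degrees(np.arctan2(v[1],v[0]))
print(A,pin,w,h,an(A-pin),an(w-pin),an(h-A))
```

```text
[ 0.60528514 -0.13259999  0.126     ] [ 0.57716521 -0.13740067  0.14      ] [ 0.62404736 -0.12867334  0.16      ] [ 0.59667747 -0.10483701  0.126     ] 9.688218666837807 10.545175054186357 107.225579006418
```

```bash
python3 -m crank '[{"x":0.001,"y":0.001,"z":0.03,"ax":0,"ay":0,"az":-0.012,"claw":-1},{"x":0.001,"y":0.001,"z":0.06,"ax":0,"ay":0,"az":-0.012,"claw":-1},{"x":0.001,"y":0.001,"z":0.09,"ax":0,"ay":0,"az":-0.012,"claw":-1},{"x":0.001,"y":0.001,"z":0.11,"ax":0,"ay":0,"az":-0.012,"claw":-1},{"x":0.001,"y":0.001,"z":0.12,"ax":0,"ay":0,"az":-0.012,"claw":-1}]'
python3 go.py .605 -.132 .136 99.5
python3 -m crank '[{"x":0,"y":0,"z":0,"ax":0,"ay":0,"az":0,"claw":0.3},{"x":0,"y":0,"z":0,"ax":0,"ay":0,"az":0,"claw":0.5},{"x":0,"y":0,"z":0,"ax":0,"ay":0,"az":0,"claw":0.7},{"x":0,"y":0,"z":0,"ax":0,"ay":0,"az":0,"claw":1},{"x":0,"y":0,"z":0,"ax":0,"ay":0,"az":0,"claw":1}]' 30
python3 go.py .605 -.132 .136 99.5
```

```text
time: 2.7
ee_pos: [0.6036, -0.1319, 0.1354]
eef_rot: [0.648, 0.762, -0.001, -0.002]
ft_force: [0.3, 0.2, 0.4]
width: 0.0871
shift [-0.0003  0.0014 -0.0006] turn [-0.002  -0.0007 -0.0025]
t 2.7 pos [ 0.6036 -0.1319  0.1354] ang 99.21 F [0.3 0.2 0.4] M [ 0.1 -0.1 -0. ] w 0.0871 q [ 0.71  0.48 -0.75  1.55  0.34  1.24  1.64]
time: 3.12
ee_pos: [0.6059, -0.1319, 0.14]
eef_rot: [0.648, 0.762, 0.0, 0.001]
ft_force: [0.2, 0.2, 0.2]
width: 0.0614
shift [ 0.0001 -0.0009  0.004 ] turn [ 0.0009  0.0005 -0.0019]
t 3.1167 pos [ 0.6059 -0.1319  0.14  ] ang 99.28 F [0.2 0.2 0.2] M [ 0.11 -0.2  -0.  ] w 0.0614 q [ 0.71  0.48 -0.75  1.55  0.34  1.24  1.64]
```

```bash
for i in 1 2; do 
python3 -m crank '[{"x":0,"y":0,"z":0.001,"ax":0,"ay":0,"az":0,"claw":1},{"x":0,"y":0,"z":0.001,"ax":0,"ay":0,"az":0,"claw":1},{"x":0,"y":0,"z":0.001,"ax":0,"ay":0,"az":0,"claw":1},{"x":0,"y":0,"z":0.001,"ax":0,"ay":0,"az":0,"claw":1},{"x":0,"y":0,"z":0.001,"ax":0,"ay":0,"az":0,"claw":1}]' 30; done
python3 go.py .605 -.132 .136 99.5
```

```text
time: 3.53
ee_pos: [0.6052, -0.1318, 0.1377]
eef_rot: [0.648, 0.762, -0.0, 0.0]
ft_force: [0.5, 0.4, 0.4]
width: 0.0284
time: 3.95
ee_pos: [0.6053, -0.1318, 0.1367]
eef_rot: [0.647, 0.762, 0.0, 0.0]
ft_force: [0.4, 0.7, 0.3]
width: 0.0097
shift [-0.0001 -0.0003  0.0007] turn [ 0.0001  0.0001 -0.0018]
t 3.95 pos [ 0.6053 -0.1318  0.1367] ang 99.3 F [0.4 0.7 0.3] M [ 0.18 -0.15  0.07] w 0.0097 q [ 0.71  0.48 -0.75  1.55  0.34  1.24  1.64]
```

Gripped at 9.7 mm. Now turning clockwise, which is +az (tool z points down).

```bash
python3 -m crank '[{"x":0,"y":0,"z":0,"ax":0,"ay":0,"az":0.04,"claw":1},{"x":0,"y":0,"z":0,"ax":0,"ay":0,"az":0.09,"claw":1},{"x":0,"y":0,"z":0,"ax":0,"ay":0,"az":0.14,"claw":1},{"x":0,"y":0,"z":0,"ax":0,"ay":0,"az":0.19,"claw":1},{"x":0,"y":0,"z":0,"ax":0,"ay":0,"az":0.24,"claw":1}]' 40
python3 go.py .605 -.132 .136 19
```

```text
time: 4.37
ee_pos: [0.6053, -0.1315, 0.1367]
eef_rot: [0.811, 0.585, 0.0, -0.0]
ft_force: [-0.2, 2.0, -0.1]
width: 0.0095
shift [-0.0006 -0.0001  0.0007] turn [-0.000e+00 -2.000e-04  4.586e-01]
t 4.3667 pos [ 0.6053 -0.1315  0.1367] ang 71.55 F [-0.2  2.  -0.1] M [ 0.39 -0.24  0.15] w 0.0095 q [ 0.65  0.46 -0.66  1.56  0.29  1.23  1.19]
```

```bash
python3 -m crank '[{"x":0,"y":0,"z":0,"ax":0,"ay":0,"az":0.05,"claw":1},{"x":0,"y":0,"z":0,"ax":0,"ay":0,"az":0.1,"claw":1},{"x":0,"y":0,"z":0,"ax":0,"ay":0,"az":0.15,"claw":1},{"x":0,"y":0,"z":0,"ax":0,"ay":0,"az":0.2,"claw":1},{"x":0,"y":0,"z":0,"ax":0,"ay":0,"az":0.25,"claw":1}]'
python3 go.py .605 -.132 .136 19
```

```text
time: 4.78
ee_pos: [0.6055, -0.1312, 0.1367]
eef_rot: [0.931, 0.366, 0.0, -0.0]
ft_force: [0.3, 1.1, 0.3]
width: 0.0092
shift [-0.001   0.0002  0.0007] turn [-1.000e-04 -4.000e-04  2.087e-01]
t 4.7833 pos [ 0.6055 -0.1312  0.1367] ang 42.91 F [0.3 1.1 0.3] M [ 0.25 -0.22  0.22] w 0.0092 q [ 0.58  0.44 -0.57  1.56  0.25  1.22  0.72]
```

```bash
python3 -m crank '[{"x":0,"y":0,"z":0,"ax":0,"ay":0,"az":0.05,"claw":1},{"x":0,"y":0,"z":0,"ax":0,"ay":0,"az":0.1,"claw":1},{"x":0,"y":0,"z":0,"ax":0,"ay":0,"az":0.15,"claw":1},{"x":0,"y":0,"z":0,"ax":0,"ay":0,"az":0.19,"claw":1},{"x":0,"y":0,"z":0,"ax":0,"ay":0,"az":0.21,"claw":1}]'
python3 go.py .605 -.132 .136 19
```

```text
time: 5.2
ee_pos: [0.6058, -0.131, 0.1369]
eef_rot: [0.987, 0.164, 0.001, -0.0]
ft_force: [2.3, 1.0, 1.4]
width: 0.0095
shift [-0.0011  0.0007  0.0009] turn [-0.0002 -0.0007 -0.0013]
t 5.2 pos [ 0.6058 -0.131   0.1369] ang 18.85 F [2.3 1.  1.4] M [ 0.65 -0.64  0.17] w 0.0095 q [ 0.53  0.43 -0.5   1.56  0.21  1.21  0.32]
```

```bash
python3 -m crank '[{"x":0,"y":0,"z":0,"ax":0,"ay":0,"az":0.01,"claw":1},{"x":0,"y":0,"z":0,"ax":0,"ay":0,"az":0.02,"claw":1},{"x":0,"y":0,"z":0,"ax":0,"ay":0,"az":0.03,"claw":1},{"x":0,"y":0,"z":0,"ax":0,"ay":0,"az":0.03,"claw":1},{"x":0,"y":0,"z":0,"ax":0,"ay":0,"az":0.03,"claw":1}]'
python3 go.py .605 -.132 .136 19
```

```text
time: 5.62
ee_pos: [0.6059, -0.1309, 0.1369]
eef_rot: [0.991, 0.137, 0.001, -0.0]
ft_force: [4.7, 3.1, -0.5]
width: 0.0099
shift [-0.0012  0.0008  0.0009] turn [-0.0001 -0.0008 -0.0284]
t 5.6167 pos [ 0.6059 -0.1309  0.1369] ang 15.75 F [ 4.7  3.1 -0.5] M [ 0.77 -1.21  0.93] w 0.0099 q [ 0.52  0.42 -0.49  1.56  0.21  1.21  0.27]
```

The moment rose to 0.93 N m at the stop. Releasing now.

```bash
for i in 1 2; do
python3 -m crank '[{"x":0,"y":0,"z":0,"ax":0,"ay":0,"az":0,"claw":-1},{"x":0,"y":0,"z":0,"ax":0,"ay":0,"az":0,"claw":-1},{"x":0,"y":0,"z":0,"ax":0,"ay":0,"az":0,"claw":-1},{"x":0,"y":0,"z":0,"ax":0,"ay":0,"az":0,"claw":-1},{"x":0,"y":0,"z":0,"ax":0,"ay":0,"az":0,"claw":-1}]' ; done
python3 go.py .605 -.132 .136 19
```

```text
time: 6.03
ee_pos: [0.6049, -0.1324, 0.1364]
eef_rot: [0.991, 0.136, -0.0, 0.0]
ft_force: [-0.0, 0.3, -0.1]
width: 0.0354
time: 6.45
ee_pos: [0.6052, -0.1318, 0.1366]
eef_rot: [0.991, 0.136, -0.0, 0.0]
ft_force: [0.3, -0.4, 0.2]
width: 0.0685
shift [-0.0003  0.0001  0.0006] turn [ 0.      0.     -0.0293]
t 6.45 pos [ 0.6052 -0.1318  0.1366] ang 15.64 F [ 0.3 -0.4  0.2] M [-0.01 -0.09 -0.04] w 0.0685 q [ 0.53  0.42 -0.49  1.56  0.21  1.21  0.27]
```

Lift well clear and look.

```bash
python3 -m crank '[{"x":0,"y":0,"z":-0.02,"ax":0,"ay":0,"az":0,"claw":-1},{"x":0,"y":0,"z":-0.05,"ax":0,"ay":0,"az":0,"claw":-1},{"x":0,"y":0,"z":-0.08,"ax":0,"ay":0,"az":0,"claw":-1},{"x":0,"y":0,"z":-0.11,"ax":0,"ay":0,"az":0,"claw":-1},{"x":0,"y":0,"z":-0.13,"ax":0,"ay":0,"az":0,"claw":-1}]'
python3 - <<'E'
from h import *
a=snap('wrist','w2')['color']; 
cv2.imwrite('pics/w2.png',cv2.resize(a,None,fx=1.4,fy=1.4))
E
```

```text
time: 6.87
ee_pos: [0.6058, -0.1317, 0.2699]
eef_rot: [0.991, 0.136, 0.001, 0.001]
ft_force: [0.3, -0.3, 0.0]
width: 0.0865
```

View pics/w2.png

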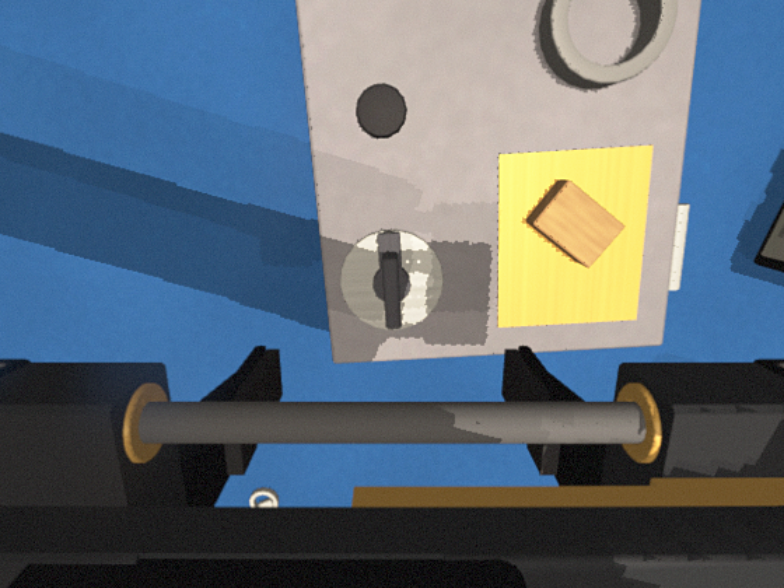

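A's wing (390,232)–(394,327) now lies along the long side pointing at the plug. The bright pin top is no longer visible, so it has dropped, and the arm covers the hole. I'll check the angle numerically and look at B from the side.

Run:
```python
from h import *
c=load('w2'); f=lambda p,z: ray(c,np.array(p)/1.4,z)
an=lambda v:np.degrees(np.arctan2(v[1],v[0]))
a=f((390,256),.16);b=f((394,325),.16);A=f((391,280),.126);p=f((381,110),.13)
print(an(a-b),np.linalg.norm(a-b),an(p-A),'cover edges',an(f((653,145),.12)-f((638,320),.12)),an(f((298,0),.12)-f((333,362),.12)))
snap('side','s2',(200,150,460,380),3)
```

```text
108.83823341865394 0.0445886410467704 108.84258233812824 cover edges 109.68282593151167 108.66008709040713
```

View pics/s2.png

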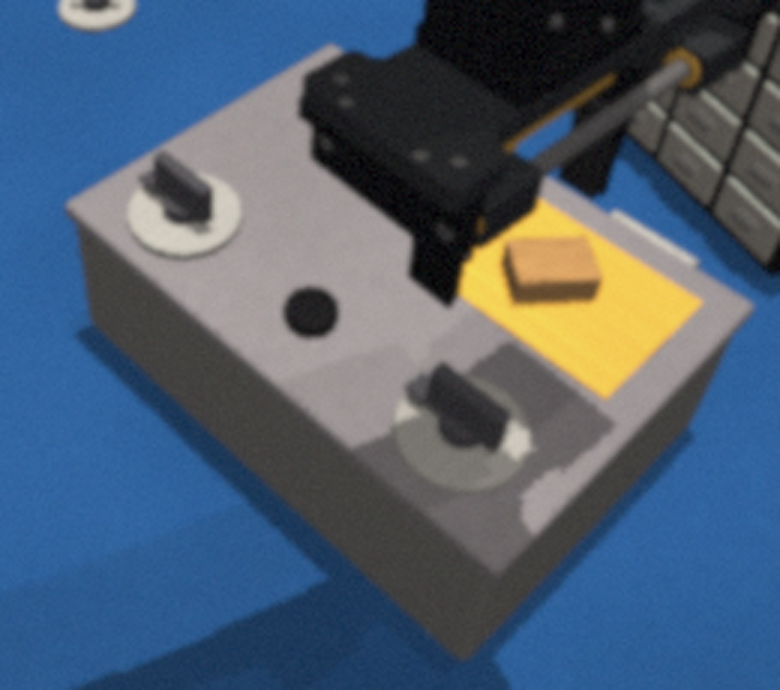

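Both wings (A at 465,405; B at 180,185) are parallel to the long edge, and the gripper is clear. Handing in.

```bash
python3 -c "
from bench import close_job; print(close_job())"
```

```text
the job is handed in; nothing more can be done
None
```

Fastener A, the right-hand one that had been left open, is turned into its locked detent. I released it, lifted the gripper clear and handed the job in at about 7 s; no verdict came back.

- **Turn:** I gripped the wing at 9.7 mm and turned it about 83° clockwise. The moment rose from about 0.2 to 0.93 N m, which is the stop.
- **Fastener A:** after release the wing measures 108.8°, against 108.8° for the line from A to the vent plug half-way to B, and 108.7° and 109.7° for two lines along the box's long side. The pin top is no longer visible, so it appears to have dropped into its hole.
- **Fastener B:** I never touched it, and by eye it still lies along the long edge in the last side view.
- **Robot:** the TCP is at z = 0.27 m with only sensor noise on the wrist, so it touches nothing.

One move call was refused at the start because keys were missing, and nothing moved. No check failed or disagreed.

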